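# Fit the filter cartridge of a bench fume extractor behind its wing nut of unknown thread

### The job

Fit the filter cartridge to the bench fume extractor: loosen the wing nut by pushing its wings until its keeper arm is swung fully clear, push the cartridge fully home on the spigot, then swing the arm back down behind the cartridge and do it up until it comes up tight again. The wing nut may have a left-hand or a right-hand thread, so feel which way it gives, and do not force it the wrong way. Leave the solder reel, the bottle and the little rover where they stand.

Things in the scene. Friction and masses are not known exactly. Their poses are not given: they have to be found in the camera images.
- station: Fixed fume extractor station. Frame: origin on the bench under mid-channel, x level along the channel towards the fan unit (push direction), y left, z up; mm below are in it. Aluminium channel: bed top z 6, 75 wide inside, guide walls up to z 22, from x -75 to the white fan unit's front face at x 150 (unit 150 x 190 x 170 tall beyond it).
- spigot_root (a point): Root centre of the round spigot in the fan unit's front face, station (150, 0, 42) mm, axes as the station. The spigot is 38 mm in diameter, 48 mm long with a bevelled end, and points to the station's -x.
- gantry_top (a point): Middle of the top of the grey gantry that bridges the channel, station (99, 0, 158) mm. It spans x 84 to 114 and y -50 to 50; its opening is 76 mm wide and 80 mm high. The wing nut turns in front of its -x face.
- keeper (a joint): Wing nut's angle, right-hand rule about station +x; axis at y 0, z 106. 0 = done up: arm hangs straight down, wings form an upright V; + takes the wings' ends to -y. One way, differing between starts and not known, it comes up hard within about 0.15 rad; the other way it turns stiffly (0.25 N m, no spring) to 1.15 and stays put. From 1.0 the arm clears the cartridge. Starts within 0.04 of 0.
- keeper_arm_end (a point): Lower end of the flat steel keeper arm fixed to the wing nut, 40 mm from its axis. The arm is 12 mm wide and 10 mm thick, in the plane x 65 to 75 of the station; done up it hangs to z 66, in the path of the cartridge, whose top is at z 78.
- nut_axis (a point): Centre of the wing nut, on its axis at station (70, 0, 106) mm; turns with the nut, z axis up midway between the wings when done up. Two straight wings, round steel bars of 14 mm diameter, run 102 mm out from the axis in the plane station x 63 to 77, each 0.45 rad from that z axis. The hexagon and stud end reach station x 45, within 17 mm of the axis.
- wing_left (a point): Free end of the left (+y) wing, on its centre line, 102 mm from the axis; about 198 mm up when done up.
- wing_right (a point): Free end of the right (-y) wing, on its centre line, 102 mm from the axis; about 198 mm up when done up.
- cartridge_front (a point): Front face centre of the loose filter cartridge, a grey square block 72 x 72 mm, 70 mm long, about 0.35 kg, lying in the channel, bored from the front (bore 42 mm diameter, 52 mm deep). x axis points forward; 36 mm above its underside. Home = front face flat against the fan unit, at spigot_root; the block's back is then 5 mm past the arm.
- cartridge_knob (a point): Rear face centre of the push knob (26 mm diameter, 12 mm long, on a 14 mm stem) behind the cartridge block: 140 mm behind the cartridge's front face, 42 mm above the bench. Its x axis points forward.
- solder_reel_centre (a point): Bystander: centre (half-way up) of a steel-grey solder reel standing upright, 64 mm diameter, 60 mm tall.
- flux_bottle_centre (a point): Bystander: centre (half-way up) of a white bottle with black cap, 44 mm diameter, 130 mm tall, standing.
- rover_centre (a point): Bystander: point 30 mm up in the middle of a small white wheeled rover, 75 x 79 x 50 mm.
Mind the look-alikes: they are no part of the job. What is meant by the part that bears cartridge_front is not red, and is the larger of those in its own colour.

How it is judged:
On the way, in this order (a step that is already met when the one before it is completed fails the run):
1. the wing nut is loosened and its arm swung clear (more than 0.95 rad) ((value of joint keeper above 0.95 rad or value of joint keeper below -0.95 rad)), for 0.1 s.
2. the cartridge is pushed home on the spigot (x of cartridge_front in the frame of station above 0.146 m and horizontal distance between cartridge_front and spigot_root below 0.006 m and angle between cartridge_front's own z axis and vertical below 0.05 rad), for 0.2 s.
At the end, for the whole second after the job is handed in: The cartridge is at rest, its front face within 4 mm of the fan unit and within 6 mm of the spigot's centre, not tilted; the keeper arm hangs down behind it within 0.25 rad of straight down, at rest (all of step 2 and value of joint keeper between -0.25 and 0.25 rad and linear speed of cartridge below 0.01 m/s and velocity of joint keeper between -0.05 and 0.05 rad/s); the robot touches nothing.
It fails at once if a bystander moved more than 20 mm (distance of any of solder_reel_centre, flux_bottle_centre, rover_centre from where it was at the start of the episode above 0.02 m).
It fails at once if the wing nut was forced (over 60 N from the gripper) (contact force between any of the fingers, the arm and keeper above 60 N).
It also fails if it takes over 54 s, if anything falls off the work surface, if the arm or the gripper's body presses on something with over 40 N, if the wrist force passes 120 N, or if a joint passes its speed limit or range.

### The arm

A 6-joint arm with a two-finger parallel gripper is mounted at the origin on the work surface. World frame = base frame: x ahead of the robot, y to its left, z up, the work surface at z = 0. Lengths are in m, angles in rad, forces in N, time in s.
With the tool pointing down it reaches from about 0.375 to 0.975 m from the base axis. Payload 3.8 kg.
Tool frame: the origin (TCP) lies at the very end of the fingers, on their centre line; the grasp point (between the pads) lies 19 mm behind it; z points along the fingers, y is the direction in which the jaws open and shut (so a half turn about z gives the same grasp; the last joint's range is limited). The gripper opens to 85 mm and grips with 20 to 120 N. Pads are 22 mm wide; open, the fingers measure 114 mm over their backs; the gripper's body (76 mm by 85 mm) begins 54 mm behind the grasp point. The pads swing forward as they close: fully open they stand 13 mm farther back than shut.
Start: joints at [1.127, 0.264, 1.604, -0, 1.274, -0.037], TCP at [0.267, 0.62, 0.231] pointing down, gripper open.
Joint ranges: [-2.63, 2.63], [-0.94, 2.18], [0.31, 2.57], [-1.31, 4.45], [0, 2.66], [-2.55, 2.55]. Speed limits (rad/s): [2.57, 2.57, 3.14, 3.14, 3.14, 3.14].

### API

Orientations are given as a rotation vector (axis times angle).
In Python, from workcell import status, read_camera, camera_info, order gives the robot as it stands.
- The arm moves only by the tool move_arm, never from a script. Its argument "deltas" is a list of rows, each a list of 3 entries, a list of its own where there are three numbers: the turn, a rotation vector about the world's x, y, z as a fraction of full scale, then the shift along the world's x, y, z as a fraction of full scale, then the closure, from -1 (fully open) to 1 (shut), so that 0 is half open. A call has 1 to 20 rows; each row is the pose to reach, as a shift and turn from the pose commanded when the call began; what a row does not reach only later rows make up. Full scale, the value 1, is 0.1 m for a shift and pi/2 rad for a turn. A row lasts 1/8 s, in which the tool goes at most 62.5 mm and 10.7 degrees, less where a joint would pass 70% of its speed; a pose out of reach is approached as far as the arm can. A call with a number of a shift or a turn outside -1 to 1 is refused whole. A call with a gripper value outside its range is refused whole. The fingers move at their own pace and stop on an object; "grip_force" is the grip in N (left out, the last holds). Time passes only in rows, so rows that repeat a pose let the fingers close. It gives the time, the measured TCP pose, the force and the opening at its end, in the units of the state.
- status.read_state(): the state, without advancing time (a new reading comes with each control period).
- read_camera(name): name is "scene" or "side" or "wrist"; returns (picture, depth): 384x512x3 uint8, red, green, blue; 384x512 float32, m along the optical axis (not along the pixel's ray), 0 where there is no reading.
- camera_info(name): a dict with "K" (3x3 intrinsics, pixels), "D" ([k1, k2, p1, p2, k3] as OpenCV has them; the pictures are not rectified), "R" (3x3) and "t" (3): a world point X has camera coordinates R X + t. Camera axes: x right, y down, z forward; pixel columns grow to the right and rows downward; lengths in m; the calibration is good to about 2 mm. A picture is of the moment at which its call begins: read the wrist's pose just before it. camera_info takes no time and is no camera call; for the wrist camera it gives the pose at the moment of the call.
- order.finish_job(): hands the job in, once; it reports no verdict.
The state is a dict: "time": time; "q": joint angles; "joint_vel": joint speeds; "joint_torque": joint torques, N m; "tool_pos": TCP position; "tcp_rot": TCP orientation; "wrist_force": force on the tool from outside, world axes, zero at the start; "torque": the same for the moment, N m; "width": opening from 0.0 (shut) to 1.0 (fully open).
Only numpy, scipy, OpenCV 4.12 (cv2) and the standard library are available. Lean on these libraries where they do the work, as an engineer would, in place of code of your own. Each camera call takes 0.05 s, during which the arm holds its last target. There are 200 camera calls.

## Working session

There is one attempt and no reset: what is moved stays moved. The work goes in short steps, Python scripts to look and compute and a tool call to move; the robot and the scene stay as the last step left them, time stands still between calls to the robot, and variables do not carry over. Pictures are saved under pics/ and viewed, about 8 in all and at most 12, crops included, and the job is handed in when it is done.

Besides the shell and the picture viewer there is one more tool, called by a JSON object that holds its "name" and its "arguments", one argument or row to a line. move_arm: Moves the arm, as the interface text tells. Its arguments: {"type":"object","properties":{"deltas":{"type":"array","items":{"type":"array"}},"grip_force":{"type":"number"}},"required":["deltas"]}

```bash
mkdir -p pics; ls
cat > h.py <<'E'
import numpy as np,cv2
from workcell import status,read_camera,camera_info,order
def snap(n):
    i=camera_info(n);p,d=read_camera(n);np.savez(f'{n}.npz',p=p,d=d,**{k:np.array(i[k]) for k in 'KDRt'});return p,d,i
def load(n): 
    z=np.load(f'{n}.npz');return z['p'],z['d'],{k:z[k] for k in 'KDRt'}
def pts(uv,dep,i):
    n=cv2.undistortPoints(np.array(uv,float).reshape(-1,1,2),np.array(i['K']),np.array(i['D'])).reshape(-1,2)
    c=np.c_[n,np.ones(len(n))]*np.array(dep).reshape(-1,1)
    return (c-np.array(i['t']))@np.array(i['R'])
def cloud(n):
    p,d,i=load(n);v,u=np.mgrid[:384,:512]
    X=pts(np.c_[u.ravel(),v.ravel()],d.ravel(),i).reshape(384,512,3);X[d==0]=np.nan
    return p,X
E
python3 - <<'E'
from h import *
a=[]
for n in('scene','side'):
    p,d,i=snap(n);a.append(p);print(n,np.round(-np.array(i['R']).T@np.array(i['t']),3))
im=cv2.cvtColor(np.vstack(a),cv2.COLOR_RGB2BGR)
cv2.imwrite('pics/a.png',cv2.cvtColor(a[0],cv2.COLOR_RGB2BGR));cv2.imwrite('pics/b.png',cv2.cvtColor(a[1],cv2.COLOR_RGB2BGR))
print(status.read_state())
E
```

```text
pics
scene [1.196 0.437 0.838]
side [0.473 0.632 0.615]
{'time': 0.1, 'q': array([ 1.12710123e+00,  2.64674840e-01,  1.60521787e+00,  1.07784847e-05,
        1.27373914e+00, -3.69191178e-02]), 'joint_vel': array([ 0.00030989, -0.00226219, -0.00359458, -0.0009028 ,  0.0013087 ,
        0.00083919]), 'joint_torque': array([ 1.98998496e-04, -5.16708183e+01, -3.68588769e+01, -5.52697600e-05,
        6.25674409e-03, -2.39866665e-05]), 'tool_pos': array([0.26678985, 0.61931791, 0.23009912]), 'tcp_rot': array([-0.63447053, -3.07635008,  0.00310677]), 'wrist_force': array([0.75338744, 0.21474262, 0.43410115]), 'torque': array([-0.02702121,  0.03576479, -0.00723109]), 'width': 0.999692204003013}
```

View pics/a.png

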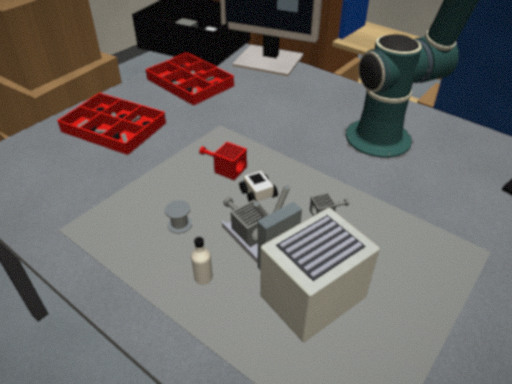

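View pics/b.png

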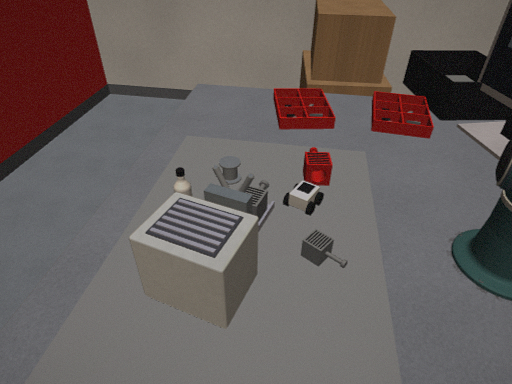

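The scene view shows:
- Fan unit at (320,270), with the gantry and wings at (280,215).
- A grey cartridge with knob lying in the channel at (250,218).
- A smaller grey look-alike at (322,205).
- A red look-alike at (230,160).
- Reel (178,215), bottle (202,262) and rover (258,186).

The meant cartridge is the larger grey one, in the channel. I'll measure it next and check it in a crop.

Run:
```python
from h import *
for n in('scene','side'):
    p,X=cloud(n)
    m=(abs(X[...,2]-.17)<.006)&(X[...,0]<1.2)&(X[...,0]>0.1)
    k,l,s,c=cv2.connectedComponentsWithStats(m.astype(np.uint8))
    j=1+np.argmax(s[1:,4]);P=X[l==j][:,:2].astype(np.float32)*1000
    r=cv2.minAreaRect(P);print(n,len(P),r,X[l==j][:,2].mean(),'\n',cv2.boxPoints(r).round(1))
    q=dict(scene=dict(wl=(285,190),cart=(247,215),knob=(228,203),gant=(280,216),reel=(178,208),bot=(199,243),rover=(258,182),small=(322,200)),
      side=dict(wl=(217,173),wr=(250,180),cart=(257,198),knob=(263,184),gant=(229,198),reel=(230,161),bot=(180,172),rover=(304,190),small=(318,243)))[n]
    for a,(u,v) in q.items(): print(a,X[v,u].round(3))
p=load('scene')[0];c=cv2.cvtColor(p[160:280,160:360],cv2.COLOR_RGB2BGR)
cv2.imwrite('pics/c.png',cv2.resize(c,None,fx=4,fy=4,interpolation=cv2.INTER_CUBIC))
```

```text
scene 4349 ((655.7757568359375, 171.96627807617188), (151.2650604248047, 191.5808868408203), 75.68978881835938) 0.17193195088569013 
 [[544.3 122.4]
 [729.9  75. ]
 [767.3 221.6]
 [581.7 268.9]]
wl [0.584 0.034 0.193]
cart [ 0.604 -0.058  0.075]
knob [ 0.579 -0.142  0.047]
gant [0.626 0.053 0.158]
reel [ 0.681 -0.217  0.061]
bot [ 0.774 -0.049  0.129]
rover [ 0.466 -0.133  0.048]
small [0.423 0.043 0.053]
side 5825 ((652.1752319335938, 175.3614501953125), (150.5391082763672, 188.5615997314453), 75.45181274414062) 0.1701799418936375 
 [[542.  126.2]
 [724.5  78.8]
 [762.3 224.5]
 [579.8 271.9]]
wl [0.651 0.02  0.18 ]
wr [0.575 0.039 0.185]
cart [ 0.572 -0.04   0.076]
knob [ 0.571 -0.139  0.047]
gant [0.615 0.067 0.154]
reel [ 0.679 -0.219  0.058]
bot [ 0.761 -0.045  0.126]
rover [ 0.46  -0.13   0.048]
small [0.419 0.06  0.049]
```

View pics/c.png

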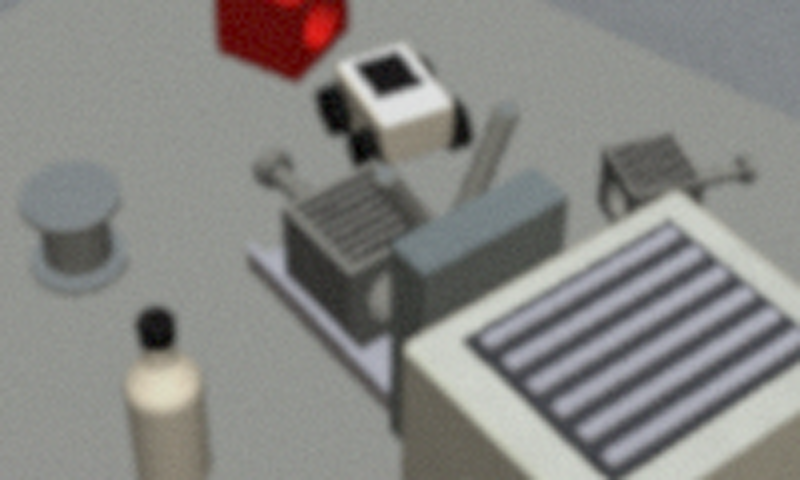

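The crop confirms it: the big grey block sits in the channel with its knob at about (270,165) in the crop. The small grey one at (650,165) is outside the channel, and the red one is excluded.

Station yaw is about 75.6° and its origin about (0.598,-0.044). I'll go to the outside of the left wing with the fingers shut.

{"name": "move_arm", "arguments": {
  "deltas": [
    [[0,0,-0.08],[0.22,-0.49,0.2],1],
    [[0,0,-0.15],[0.45,-0.975,0.4],1]
  ]
}}

```text
time: 0.35
tool_pos: [0.3118, 0.5211, 0.2702]
tcp_rot: [-0.995, -2.98, 0.004]
wrist_force: [1.3, 0.3, -0.1]
width: 0.6
```

{"name": "move_arm", "arguments": {
  "deltas": [
    [[0,0,-0.08],[0.22,-0.49,0],1],
    [[0,0,-0.15],[0.45,-0.975,0],1]
  ]
}}

```text
time: 0.6
tool_pos: [0.3575, 0.4233, 0.2712]
tcp_rot: [1.34, 2.841, 0.0]
wrist_force: [0.5, -0.0, -0.3]
width: 0.142
```

{"name": "move_arm", "arguments": {
  "deltas": [
    [[0,0,-0.08],[0.22,-0.49,0],1],
    [[0,0,-0.15],[0.45,-0.975,0],1]
  ]
}}

```text
time: 0.85
tool_pos: [0.4022, 0.3256, 0.2709]
tcp_rot: [-1.665, -2.664, 0.001]
wrist_force: [0.8, 0.1, -0.1]
width: -0.004
```

{"name": "move_arm", "arguments": {
  "deltas": [
    [[0,0,-0.08],[0.22,-0.49,0],1],
    [[0,0,-0.15],[0.45,-0.975,0],1]
  ]
}}

```text
time: 1.1
tool_pos: [0.4472, 0.2282, 0.2709]
tcp_rot: [-1.967, -2.45, 0.0]
wrist_force: [0.9, 0.8, 0.6]
width: -0.002
```

{"name": "move_arm", "arguments": {
  "deltas": [
    [[0,0,-0.08],[0.22,-0.49,0],1],
    [[0,0,-0.15],[0.45,-0.975,0],1]
  ]
}}

```text
time: 1.35
tool_pos: [0.4922, 0.1307, 0.2709]
tcp_rot: [-2.241, -2.201, 0.0]
wrist_force: [0.8, 0.5, -0.1]
width: 0.001
```

{"name": "move_arm", "arguments": {
  "deltas": [
    [[0,0,-0.08],[0.22,-0.49,0],1],
    [[0,0,-0.15],[0.45,-0.975,0],1],
    [[0,0,-0.15],[0.45,-0.975,0],1]
  ]
}}

```text
time: 1.72
tool_pos: [0.5378, 0.0317, 0.2706]
tcp_rot: [2.486, 1.921, -0.002]
wrist_force: [0.4, 1.0, -0.4]
width: -0.002
```

```bash
cat >> h.py <<'E'
O=np.array([.598,-.0442]);a=np.radians(75.57);EX=np.array([np.cos(a),np.sin(a)]);EY=np.array([-EX[1],EX[0]])
def st(X): X=np.asarray(X);return np.stack([(X[...,:2]-O)@EX,(X[...,:2]-O)@EY,X[...,2]],-1)*1000
E
python3 - <<'E'
from h import *
for n in('scene','side'):
    p,X=cloud(n);S=st(X)
    for z in(150,165,180,192):
        for sg in(1,-1):
            m=(abs(S[...,2]-z)<6)&(S[...,0]<82)&(S[...,0]>50)&(S[...,1]*sg>5)&(abs(S[...,1])<70)
            if m.sum()>3: print(n,z,sg,m.sum(),S[m].mean(0).round(1),np.ptp(S[m],0).round(1))
    m=(abs(S[...,2]-78)<4)&(S[...,0]<60)&(S[...,0]>-70)&(abs(S[...,1])<45)
    print('cart',m.sum(),np.percentile(S[m],[3,97],axis=0).round(1))
    m=(abs(S[...,2]-158)<4)&(S[...,0]<118)&(S[...,0]>80)&(abs(S[...,1])<60)
    print('gant',np.percentile(S[m],[2,98],axis=0).round(1))
    m=(abs(S[...,2]-48)<9)&(S[...,0]<-70)&(S[...,0]>-150)&(abs(S[...,1])<30)
    print('knob',m.sum(),S[m].mean(0).round(1),np.percentile(S[m],[3,97],axis=0).round(1))
print(st(status.read_state()['tool_pos']))
E
```

```text
scene 150 1 30 [ 71.5  14.1 150.9] [19.1 16.6 11.8]
scene 150 -1 18 [ 73.7 -27.2 151.5] [13.1 34.1  9.5]
scene 165 1 35 [ 71.9  21.3 165.3] [14.4 18.1 11.8]
scene 165 -1 24 [ 73.5 -32.1 164.3] [ 7.6 17.6 11.2]
scene 180 1 38 [ 71.8  27.7 180.5] [14.  16.5 11.5]
scene 180 -1 28 [ 73.7 -40.5 180.5] [ 9.5 15.7 11.5]
scene 192 1 38 [ 71.7  34.5 193. ] [13.  17.  11.3]
scene 192 -1 37 [ 71.3 -45.9 193.2] [14.5 14.9 10.5]
cart 475 [[-42.1 -37.2  74.9]
 [ 23.5  23.4  80.5]]
gant [[ 83.  -51.4 154.6]
 [113.3  46.  160.1]]
knob 101 [-96.1  -4.4  47.4] [[-112.   -14.3   39.7]
 [ -74.2    6.2   54.2]]
side 150 1 18 [ 74.4  24.9 151.8] [ 7.1 17.  10. ]
side 150 -1 27 [ 72.5 -18.2 151.4] [11.4 17.7 11.1]
side 165 1 31 [ 74.9  30.3 164.7] [ 7.8 18.1 12. ]
side 165 -1 41 [ 73.4 -25.2 164.7] [14.2 17.5 11.5]
side 180 1 29 [ 75.   37.8 180.2] [ 6.7 16.2 11.7]
side 180 -1 38 [ 73.7 -32.7 180.2] [11.  16.4 11.6]
side 192 1 38 [ 73.8  42.2 192.2] [10.  13.4 11.5]
side 192 -1 35 [ 72.5 -38.6 191.5] [10.8 13.2 10.1]
cart 253 [[-41.4 -31.5  74.4]
 [ 24.   37.6  77.9]]
gant [[ 83.6 -45.9 154.2]
 [114.5  51.1 157.5]]
knob 68 [-99.7   4.7  46.8] [[-111.2   -6.6   40.8]
 [ -84.1   14.6   53. ]]
[ 58.48940745  77.18829579 270.60834775]
```

{"name": "move_arm", "arguments": {
  "deltas": [
    [[0,0,0],[0,0,-0.5],1],
    [[0,0,0],[0.01,0.03,-1],1],
    [[0,0,0],[0.01,0.03,-1],1]
  ]
}}

```text
time: 2.1
tool_pos: [0.5334, 0.0387, 0.1663]
tcp_rot: [-2.474, -1.925, 0.014]
wrist_force: [-1.1, -0.0, -0.1]
width: -0.003
```

{"name": "move_arm", "arguments": {
  "deltas": [
    [[0,0,0],[0,0,-0.15],1],
    [[0,0,0],[0.03,-0.008,-0.15],1],
    [[0,0,0],[0.058,-0.015,-0.15],1],
    [[0,0,0],[0.058,-0.015,-0.15],1]
  ]
}}

```text
time: 2.6
tool_pos: [0.5451, 0.0363, 0.1577]
tcp_rot: [2.48, 1.926, 0.003]
wrist_force: [0.2, 0.1, -0.2]
width: -0.002
```

{"name": "move_arm", "arguments": {
  "deltas": [
    [[0,0,0],[0.019,-0.005,0],1],
    [[0,0,0],[0.029,-0.0075,0],1],
    [[0,0,0],[0.029,-0.0075,0],1]
  ]
}}

```text
time: 2.98
tool_pos: [0.5469, 0.0356, 0.1563]
tcp_rot: [2.481, 1.927, 0.0]
wrist_force: [-0.4, 0.4, -0.1]
width: -0.0
```

{"name": "move_arm", "arguments": {
  "deltas": [
    [[0,0,0],[0.019,-0.005,0],1],
    [[0,0,0],[0.019,-0.005,0],1]
  ]
}}

```text
time: 3.22
tool_pos: [0.5488, 0.0351, 0.1563]
tcp_rot: [2.481, 1.927, 0.0]
wrist_force: [0.4, 0.9, -0.4]
width: -0.001
```

{"name": "move_arm", "arguments": {
  "deltas": [
    [[0,0,0],[0.019,-0.005,0],1],
    [[0,0,0],[0.019,-0.005,0],1]
  ]
}}

```text
time: 3.48
tool_pos: [0.5507, 0.0346, 0.1563]
tcp_rot: [2.481, 1.928, -0.0]
wrist_force: [-0.8, -0.2, -0.6]
width: 0.002
```

{"name": "move_arm", "arguments": {
  "deltas": [
    [[0,0,0],[0.019,-0.005,0],1],
    [[0,0,0],[0.019,-0.005,0],1]
  ]
}}

```text
time: 3.72
tool_pos: [0.552, 0.0343, 0.1565]
tcp_rot: [-2.48, -1.927, 0.001]
wrist_force: [-4.5, 1.3, 3.3]
width: 0.001
```

{"name": "move_arm", "arguments": {
  "deltas": [
    [[0,0,0],[0.019,-0.005,0],1],
    [[0,0,0],[0.019,-0.005,0],1]
  ]
}}

```text
time: 3.98
tool_pos: [0.5544, 0.0337, 0.1573]
tcp_rot: [2.481, 1.928, 0.0]
wrist_force: [-5.9, -0.1, 7.7]
width: 0.004
```

{"name": "move_arm", "arguments": {
  "deltas": [
    [[0,0,0],[0.019,-0.005,0],1],
    [[0,0,0],[0.019,-0.005,0],1]
  ]
}}

```text
time: 4.22
tool_pos: [0.5566, 0.0331, 0.1581]
tcp_rot: [2.48, 1.927, 0.001]
wrist_force: [-6.4, 0.5, 9.9]
width: 0.001
```

{"name": "move_arm", "arguments": {
  "deltas": [
    [[0,0,0],[0.019,-0.005,0],1],
    [[0,0,0],[0.019,-0.005,0],1]
  ]
}}

```text
time: 4.47
tool_pos: [0.5578, 0.0328, 0.1585]
tcp_rot: [-2.48, -1.927, 0.0]
wrist_force: [-9.9, 1.5, 14.5]
width: -0.003
```

Torque balance (Fy·0.092 − Fz·0.044 ≈ 0.27 N m) matches free turning, with friction dragging the finger up. I'll raise to relieve that, then go on along the tip's arc.

{"name": "move_arm", "arguments": {
  "deltas": [
    [[0,0,0],[0,0,0.04],1],
    [[0,0,0],[0,0,0.04],1]
  ]
}}

```text
time: 4.72
tool_pos: [0.559, 0.0326, 0.1607]
tcp_rot: [2.48, 1.927, 0.002]
wrist_force: [-0.4, -0.6, -0.1]
width: -0.001
```

{"name": "move_arm", "arguments": {
  "deltas": [
    [[0,0,0],[0.029,-0.0075,0.01],1],
    [[0,0,0],[0.029,-0.0075,0.01],1]
  ]
}}

```text
time: 4.97
tool_pos: [0.5607, 0.0319, 0.1609]
tcp_rot: [-2.48, -1.927, 0.002]
wrist_force: [-4.3, -0.1, 1.5]
width: 0.003
```

{"name": "move_arm", "arguments": {
  "deltas": [
    [[0,0,0],[0.02,-0.005,0.007],1],
    [[0,0,0],[0.039,-0.01,0.014],1]
  ]
}}

```text
time: 5.22
tool_pos: [0.5618, 0.0315, 0.1615]
tcp_rot: [-2.476, -1.924, 0.008]
wrist_force: [-12.1, 3.6, 4.3]
width: -0.004
```

{"name": "move_arm", "arguments": {
  "deltas": [
    [[0,0,0],[0.02,-0.005,0.007],1],
    [[0,0,0],[0.039,-0.01,0.014],1]
  ]
}}

```text
time: 5.48
tool_pos: [0.5623, 0.0313, 0.1618]
tcp_rot: [-2.472, -1.921, 0.016]
wrist_force: [-20.8, 6.4, 7.5]
width: 0.003
```

{"name": "move_arm", "arguments": {
  "deltas": [
    [[0,0,0],[0.02,-0.005,0.007],1],
    [[0,0,0],[0.039,-0.01,0.013],1]
  ]
}}

```text
time: 5.72
tool_pos: [0.5627, 0.0311, 0.1621]
tcp_rot: [-2.467, -1.917, 0.025]
wrist_force: [-29.5, 8.8, 10.9]
width: 0.0
```

Hard stop at about +0.12 rad, so + tightens and the nut loosens in the − direction (wings to +y). I'll back off and go round to the −y wing from outside.

{"name": "move_arm", "arguments": {
  "deltas": [
    [[0,0,0],[-0.17,0.045,0],1],
    [[0,0,0],[-0.23,0.06,0.2],1],
    [[0,0,0],[-0.23,0.06,0.8],1],
    [[0,0,0],[-0.23,0.06,0.8],1]
  ]
}}

```text
time: 6.22
tool_pos: [0.555, 0.0348, 0.254]
tcp_rot: [2.473, 1.921, 0.019]
wrist_force: [-0.6, 0.2, 0.2]
width: -0.001
```

{"name": "move_arm", "arguments": {
  "deltas": [
    [[0,0,0],[0.37,-0.095,0],1],
    [[0,0,0],[0.74,-0.19,0],1]
  ]
}}

```text
time: 6.48
tool_pos: [0.6257, 0.0155, 0.2473]
tcp_rot: [2.479, 1.926, 0.005]
wrist_force: [-0.1, -0.5, 0.3]
width: 0.001
```

{"name": "move_arm", "arguments": {
  "deltas": [
    [[0,0,0],[0.37,-0.095,0],1],
    [[0,0,0],[0.75,-0.19,0],1],
    [[0,0,0],[0.75,-0.19,0],1],
    [[0,0,0],[0.75,-0.19,0],1]
  ]
}}

```text
time: 6.98
tool_pos: [0.6987, -0.0032, 0.2455]
tcp_rot: [-2.481, -1.927, -0.0]
wrist_force: [-0.1, -0.3, -0.1]
width: 0.003
```

Run:
```python
from h import *
print(st(status.read_state()['tool_pos']),status.read_state()['tcp_rot'])
p,d,i=snap('side');p,X=cloud('side');S=st(X)
for z in(150,165,180,192):
  for sg in(1,-1):
    m=(abs(S[...,2]-z)<6)&(S[...,0]<82)&(S[...,0]>50)&(S[...,1]*sg>5)&(abs(S[...,1])<70)
    if m.sum()>3: print(z,sg,m.sum(),S[m].mean(0).round(1))
```

```text
[ 64.80499935 -87.33068587 245.53121555] [-2.48099368e+00 -1.92723035e+00 -2.67717425e-06]
150 1 16 [ 74.9  21.3 152.5]
150 -1 26 [ 72.6 -21.5 151.4]
165 1 33 [ 75.   26.2 165.5]
165 -1 41 [ 73.  -30.8 165.4]
180 1 29 [ 74.9  31.3 179.9]
180 -1 43 [ 73.6 -38.8 180. ]
192 1 37 [ 74.1  36.  192.2]
192 -1 23 [ 71.9 -44.5 189.2]
```

{"name": "move_arm", "arguments": {
  "deltas": [
    [[0,0,0],[0,0,-0.5],1],
    [[0,0,0],[0,0,-0.86],1],
    [[0,0,0],[0,0,-0.86],1]
  ]
}}

```text
time: 7.4
tool_pos: [0.695, -0.0026, 0.1557]
tcp_rot: [-2.476, -1.925, 0.009]
wrist_force: [-0.2, -0.8, 1.3]
width: 0.001
```

{"name": "move_arm", "arguments": {
  "deltas": [
    [[0,0,0],[-0.1,0.025,0],1],
    [[0,0,0],[-0.145,0.0375,0],1],
    [[0,0,0],[-0.18,0.047,0.02],1],
    [[0,0,0],[-0.22,0.057,0.04],1],
    [[0,0,0],[-0.26,0.067,0.06],1]
  ]
}}

```text
time: 8.02
tool_pos: [0.6749, 0.0034, 0.1677]
tcp_rot: [2.478, 1.925, 0.007]
wrist_force: [5.3, -1.3, 3.6]
width: -0.003
```

{"name": "move_arm", "arguments": {
  "deltas": [
    [[0,0,0],[-0.05,0.013,0.02],1],
    [[0,0,0],[-0.1,0.026,0.035],1],
    [[0,0,0],[-0.15,0.039,0.05],1],
    [[0,0,0],[-0.2,0.052,0.065],1],
    [[0,0,0],[-0.24,0.062,0.075],1]
  ]
}}

```text
time: 8.65
tool_pos: [0.6482, 0.0099, 0.1729]
tcp_rot: [-2.481, -1.927, 0.001]
wrist_force: [3.2, -0.6, 3.0]
width: -0.005
```

{"name": "move_arm", "arguments": {
  "deltas": [
    [[0,0,0],[-0.05,0.013,0.01],1],
    [[0,0,0],[-0.1,0.026,0.02],1],
    [[0,0,0],[-0.15,0.039,0.02],1],
    [[0,0,0],[-0.18,0.047,0.02],1]
  ]
}}

```text
time: 9.15
tool_pos: [0.6302, 0.0146, 0.1747]
tcp_rot: [-2.481, -1.927, 0.001]
wrist_force: [3.6, -1.6, 1.9]
width: -0.0
```

{"name": "move_arm", "arguments": {
  "deltas": [
    [[0,0,0],[-0.05,0.013,0],1],
    [[0,0,0],[-0.1,0.026,-0.01],1],
    [[0,0,0],[-0.15,0.039,-0.02],1],
    [[0,0,0],[-0.19,0.049,-0.03],1]
  ]
}}

```text
time: 9.65
tool_pos: [0.6114, 0.0196, 0.172]
tcp_rot: [-2.481, -1.927, -0.0]
wrist_force: [1.7, -0.9, 2.4]
width: -0.0
```

{"name": "move_arm", "arguments": {
  "deltas": [
    [[0,0,0],[-0.04,0.01,-0.015],1],
    [[0,0,0],[-0.08,0.02,-0.03],1],
    [[0,0,0],[-0.12,0.031,-0.05],1],
    [[0,0,0],[-0.14,0.036,-0.06],1]
  ]
}}

```text
time: 10.15
tool_pos: [0.5972, 0.0232, 0.1656]
tcp_rot: [-2.48, -1.927, 0.001]
wrist_force: [2.0, -0.6, 3.6]
width: -0.001
```

```bash
cat >> h.py <<'E'
def wings():
    print(st(status.read_state()['tool_pos']),status.read_state()['wrist_force'])
    for n in('side','scene'):
        snap(n);p,X=cloud(n);S=st(X)
        m=(S[...,0]<80)&(S[...,0]>62)&(S[...,2]>85)
        R=np.hypot(S[...,1],S[...,2]-106);m&=(R<105)&(R>50)
        A=np.arctan2(S[...,1],S[...,2]-106)
        h,e=np.histogram(A[m],np.arange(-2,2.01,.1));print(n,[(round(b,1),int(c)) for b,c in zip(e,h) if c>4])
E
python3 -c "
from h import *
wings()"
```

```text
[ 65.04348535  17.54076247 165.60365098] [ 1.95930595 -0.55819281  3.61145173]
side [(np.float64(0.0), 18), (np.float64(0.1), 48), (np.float64(0.2), 55), (np.float64(0.3), 66), (np.float64(0.4), 49), (np.float64(0.5), 74), (np.float64(0.6), 18), (np.float64(1.3), 92), (np.float64(1.4), 55)]
scene [(np.float64(0.0), 55), (np.float64(0.1), 54), (np.float64(0.2), 31), (np.float64(0.3), 23), (np.float64(0.4), 85), (np.float64(0.5), 11), (np.float64(1.3), 43), (np.float64(1.4), 6)]
```

{"name": "move_arm", "arguments": {
  "deltas": [
    [[0,0,0],[-0.03,0.008,-0.02],1],
    [[0,0,0],[-0.06,0.015,-0.04],1],
    [[0,0,0],[-0.08,0.02,-0.055],1],
    [[0,0,0],[-0.08,0.02,-0.055],1]
  ]
}}

```text
time: 10.75
tool_pos: [0.5892, 0.0251, 0.16]
tcp_rot: [-2.48, -1.927, 0.001]
wrist_force: [-0.4, 0.0, 2.5]
width: 0.0
```

{"name": "move_arm", "arguments": {
  "deltas": [
    [[0,0,0],[-0.02,0.005,-0.015],1],
    [[0,0,0],[-0.02,0.005,-0.015],1]
  ]
}}

```text
time: 11.0
tool_pos: [0.5875, 0.0256, 0.1587]
tcp_rot: [-2.48, -1.927, 0.0]
wrist_force: [0.5, -0.0, 1.8]
width: 0.001
```

```bash
python3 -c "
from h import *
wings()"
```

```text
[ 64.97217815  27.55312332 158.68345386] [ 0.46785407 -0.01387652  1.82564981]
side [(np.float64(-0.1), 6), (np.float64(0.0), 19), (np.float64(0.1), 16), (np.float64(0.2), 58), (np.float64(0.3), 56), (np.float64(0.4), 68), (np.float64(0.5), 39), (np.float64(0.6), 64), (np.float64(0.7), 52), (np.float64(1.4), 13), (np.float64(1.5), 113), (np.float64(1.6), 28)]
scene [(np.float64(-0.1), 5), (np.float64(0.0), 6), (np.float64(0.1), 49), (np.float64(0.2), 56), (np.float64(0.3), 43), (np.float64(0.4), 17), (np.float64(0.5), 45), (np.float64(0.6), 63), (np.float64(1.5), 24)]
```

{"name": "move_arm", "arguments": {
  "deltas": [
    [[0,0,0],[0.03,-0.008,0.3],1],
    [[0,0,0],[0.03,-0.008,0.95],1],
    [[0,0,0],[0.03,-0.008,0.95],1]
  ]
}}

```text
time: 11.48
tool_pos: [0.5936, 0.0247, 0.2594]
tcp_rot: [2.477, 1.924, 0.011]
wrist_force: [0.7, -0.0, -0.5]
width: -0.003
```

{"name": "move_arm", "arguments": {
  "deltas": [
    [[0,0,0],[-0.045,-0.35,0],1],
    [[0,0,0],[-0.09,-0.69,0],1]
  ]
}}

```text
time: 11.72
tool_pos: [0.5806, -0.0445, 0.2523]
tcp_rot: [-2.478, -1.928, 0.003]
wrist_force: [-0.2, -0.1, -0.4]
width: 0.0
```

{"name": "move_arm", "arguments": {
  "deltas": [
    [[0,0,0],[-0.045,-0.35,0],1],
    [[0,0,0],[-0.09,-0.69,0],1]
  ]
}}

```text
time: 11.98
tool_pos: [0.5713, -0.114, 0.2519]
tcp_rot: [-2.478, -1.926, 0.003]
wrist_force: [0.5, 0.0, 0.7]
width: -0.002
```

{"name": "move_arm", "arguments": {
  "deltas": [
    [[0,0,0],[-0.045,-0.35,0],1],
    [[0,0,0],[-0.09,-0.69,0],1],
    [[0,0,0],[-0.09,-0.69,0],1]
  ]
}}

```text
time: 12.35
tool_pos: [0.5622, -0.184, 0.2519]
tcp_rot: [-2.482, -1.922, 0.004]
wrist_force: [-0.1, 0.2, -0.3]
width: 0.002
```

{"name": "move_arm", "arguments": {
  "deltas": [
    [[0,0,0],[0,0,-0.45],1],
    [[0,0,0],[0,0,-0.9],1],
    [[0,0,0],[0,0,-0.9],1],
    [[0,0,0],[0,0,-0.9],1]
  ]
}}

```text
time: 12.85
tool_pos: [0.5643, -0.1819, 0.1647]
tcp_rot: [2.48, 1.928, 0.001]
wrist_force: [-0.1, 0.5, -0.1]
width: -0.001
```

Run:
```python
from h import *
wings()
for n in('side','scene'):
    p,X=cloud(n);S=st(X)
    m=(abs(S[...,2]-48)<9)&(S[...,0]<-60)&(S[...,0]>-130)&(abs(S[...,1])<25)
    print('knob',m.sum(),S[m].mean(0).round(1),np.percentile(S[m],[3,97],axis=0).round(1))
p=load('side')[0];c=cv2.cvtColor(p[100:260,160:360],cv2.COLOR_RGB2BGR)
cv2.imwrite('pics/d.png',cv2.resize(c,None,fx=3.5,fy=3.5,interpolation=cv2.INTER_CUBIC))
```

```text
[-141.7285853    -1.64330111  164.70768734] [-0.09878283  0.5465527  -0.11252622]
side [(np.float64(0.6), 60), (np.float64(0.7), 55), (np.float64(1.4), 7), (np.float64(1.5), 114), (np.float64(1.6), 30)]
scene [(np.float64(0.5), 65), (np.float64(0.6), 67), (np.float64(1.4), 5), (np.float64(1.5), 20)]
knob 49 [-100.4    7.3   47.4] [[-111.7   -0.5   40.7]
 [ -82.6   15.2   53. ]]
knob 104 [-95.9  -4.4  47.3] [[-112.5  -13.6   40. ]
 [ -71.9    7.4   53.9]]
```

View pics/d.png

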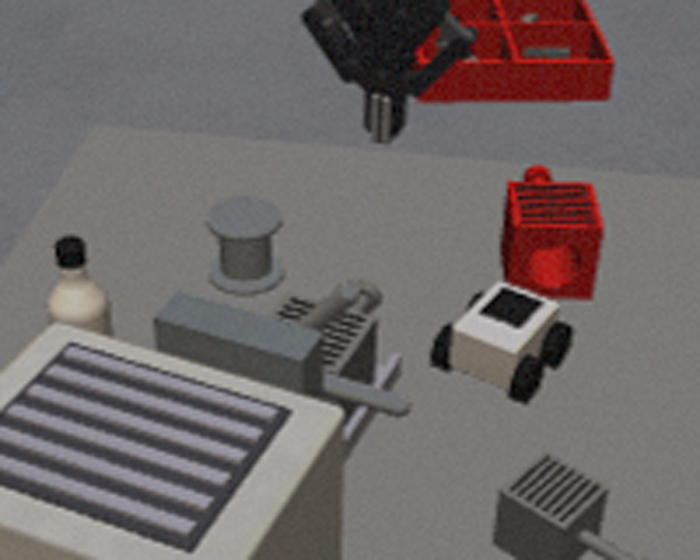

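Wings now lie over to +y, with the lead wing horizontal at about (365,392) in the crop, and the arm is clear. The reel, bottle and rover are untouched. Next I lower behind the knob.

{"name": "move_arm", "arguments": {
  "deltas": [
    [[0,0,0],[-0.016,0.004,-0.4],1],
    [[0,0,0],[-0.016,0.004,-0.65],1]
  ]
}}

```text
time: 13.2
tool_pos: [0.5634, -0.1822, 0.1002]
tcp_rot: [2.479, 1.926, 0.003]
wrist_force: [0.6, 0.8, -0.9]
width: -0.001
```

{"name": "move_arm", "arguments": {
  "deltas": [
    [[0,0,0],[0,0,-0.4],1],
    [[0,0,0],[0,0,-0.6],1],
    [[0,0,0],[0,0,-0.6],1],
    [[0,0,0],[0,0,-0.6],1]
  ]
}}

```text
time: 13.7
tool_pos: [0.5638, -0.1824, 0.0407]
tcp_rot: [2.479, 1.926, 0.003]
wrist_force: [-0.5, -0.2, -0.1]
width: -0.001
```

Run:
```python
from h import *
s=status.read_state();print(st(s['tool_pos']),s['wrist_force'])
i=camera_info('wrist');print(st(-np.array(i['R']).T@np.array(i['t'])))
```

```text
[-142.41424581   -1.29360582   40.74371175] [-0.49974529 -0.22863281 -0.07295868]
[-59.4305951    0.48037013 184.3448821 ]
```

The wrist camera sits 83 mm ahead and would come near the gantry at the end of the push. I'll tilt the tool back about 13.5° before pushing.

{"name": "move_arm", "arguments": {
  "deltas": [
    [[0.07,-0.018,0],[0,0,-0.03],1],
    [[0.145,-0.037,0],[0,0.05,-0.03],1],
    [[0.145,-0.037,0],[0.03,0.15,-0.03],1],
    [[0.145,-0.037,0],[0.03,0.15,-0.03],1]
  ]
}}

```text
time: 14.2
tool_pos: [0.566, -0.1667, 0.0371]
tcp_rot: [-2.358, -1.833, -0.278]
wrist_force: [-0.3, 0.6, 0.2]
width: -0.003
```

{"name": "move_arm", "arguments": {
  "deltas": [
    [[0,0,0],[0.012,0.048,0],1],
    [[0,0,0],[0.025,0.097,0],1],
    [[0,0,0],[0.037,0.145,0],1],
    [[0,0,0],[0.05,0.194,0],1],
    [[0,0,0],[0.062,0.242,0],1],
    [[0,0,0],[0.075,0.29,0],1],
    [[0,0,0],[0.087,0.339,0],1],
    [[0,0,0],[0.1,0.387,0],1]
  ]
}}

```text
time: 15.2
tool_pos: [0.575, -0.1277, 0.0356]
tcp_rot: [-2.356, -1.831, -0.278]
wrist_force: [-0.8, -3.6, 2.2]
width: -0.001
```

Run:
```python
from h import *
wings()
for n in('side','scene'):
    p,X=cloud(n);S=st(X)
    m=(abs(S[...,2]-78)<4)&(S[...,0]<90)&(S[...,0]>-60)&(abs(S[...,1])<45)
    print('cart',m.sum(),np.percentile(S[m],[3,97],axis=0).round(1))
```

```text
[-86.61014719   1.50203204  35.60925072] [-0.76988912 -3.55960917  2.20446207]
side [(np.float64(0.6), 63), (np.float64(0.7), 52), (np.float64(1.4), 8), (np.float64(1.5), 117), (np.float64(1.6), 27)]
scene [(np.float64(0.5), 68), (np.float64(0.6), 63), (np.float64(0.7), 5), (np.float64(1.4), 5), (np.float64(1.5), 20)]
cart 68 [[-5.8 18.6 74.3]
 [26.1 38.7 78. ]]
cart 332 [[ -5.9 -37.4  74.8]
 [ 52.3  31.7  80.8]]
```

{"name": "move_arm", "arguments": {
  "deltas": [
    [[0,0,0],[0.012,0.048,0],1],
    [[0,0,0],[0.025,0.097,0],1],
    [[0,0,0],[0.04,0.145,0],1],
    [[0,0,0],[0.055,0.194,0],1],
    [[0,0,0],[0.067,0.242,0],1],
    [[0,0,0],[0.08,0.29,0],1],
    [[0,0,0],[0.095,0.339,0],1],
    [[0,0,0],[0.11,0.387,0],1]
  ]
}}

```text
time: 16.3
tool_pos: [0.5862, -0.0891, 0.0358]
tcp_rot: [-2.357, -1.831, -0.278]
wrist_force: [0.0, -1.5, -1.2]
width: 0.0
```

{"name": "move_arm", "arguments": {
  "deltas": [
    [[0,0,0],[0.012,0.048,0],1],
    [[0,0,0],[0.025,0.097,0],1],
    [[0,0,0],[0.037,0.145,0],1],
    [[0,0,0],[0.05,0.194,0],1],
    [[0,0,0],[0.062,0.242,0],1],
    [[0,0,0],[0.075,0.29,0],1],
    [[0,0,0],[0.087,0.339,0],1]
  ]
}}

```text
time: 17.18
tool_pos: [0.595, -0.0553, 0.0359]
tcp_rot: [-2.357, -1.831, -0.278]
wrist_force: [-0.9, -2.1, -0.9]
width: 0.001
```

```bash
cat >> h.py <<'E'
def cart():
  for n in('side','scene'):
    p,X=cloud(n);S=st(X)
    m=(abs(S[...,2]-78)<4)&(S[...,0]<90)&(S[...,0]>-60)&(abs(S[...,1])<45)
    print('cart',m.sum(),np.percentile(S[m],[3,97],axis=0).round(1))
E
python3 -c "
from h import *
wings();cart()"
```

```text
[-11.49211539   0.19028661  35.86978334] [-0.89479771 -2.13356909 -0.9416158 ]
side [(np.float64(0.6), 62), (np.float64(0.7), 53), (np.float64(1.4), 10), (np.float64(1.5), 110), (np.float64(1.6), 32)]
scene [(np.float64(0.5), 67), (np.float64(0.6), 63), (np.float64(1.5), 23)]
cart 21 [[-15.7 -20.6  75.3]
 [ -8.7  25.4  81.5]]
cart 31 [[-21.5 -24.9  74.3]
 [ -8.4  21.5  81.8]]
```

{"name": "move_arm", "arguments": {
  "deltas": [
    [[0,0,0],[0.01,0.04,0],1],
    [[0,0,0],[0.02,0.078,0],1],
    [[0,0,0],[0.02,0.078,0],1]
  ]
}}

```text
time: 17.65
tool_pos: [0.597, -0.0473, 0.036]
tcp_rot: [-2.357, -1.831, -0.279]
wrist_force: [-0.6, -0.1, 0.1]
width: 0.002
```

{"name": "move_arm", "arguments": {
  "deltas": [
    [[0,0,0],[0.0075,0.029,0],1],
    [[0,0,0],[0.0075,0.029,0],1]
  ]
}}

```text
time: 17.9
tool_pos: [0.5976, -0.0454, 0.036]
tcp_rot: [-2.357, -1.832, -0.277]
wrist_force: [-0.2, -3.3, 1.2]
width: 0.003
```

{"name": "move_arm", "arguments": {
  "deltas": [
    [[0,0,0],[0.005,0.02,0],1],
    [[0,0,0],[0.005,0.02,0],1]
  ]
}}

```text
time: 18.15
tool_pos: [0.5977, -0.0452, 0.0359]
tcp_rot: [-2.358, -1.834, -0.275]
wrist_force: [-4.9, -10.4, 2.8]
width: 0.002
```

{"name": "move_arm", "arguments": {
  "deltas": [
    [[0,0,0],[0.005,0.02,0],1],
    [[0,0,0],[0.005,0.02,0],1]
  ]
}}

```text
time: 18.4
tool_pos: [0.5978, -0.0451, 0.0359]
tcp_rot: [-2.359, -1.837, -0.272]
wrist_force: [-6.3, -16.6, 5.0]
width: -0.003
```

It stopped at the predicted home position and the force rose to 18 N. I'll retreat, untilt and check.

{"name": "move_arm", "arguments": {
  "deltas": [
    [[0,0,0],[-0.075,-0.29,0],1],
    [[0,0,0],[-0.15,-0.58,0],1],
    [[0,0,0],[-0.15,-0.58,0.4],1],
    [[0,0,0],[-0.15,-0.58,1],1]
  ]
}}

```text
time: 18.9
tool_pos: [0.5815, -0.0981, 0.1343]
tcp_rot: [-2.355, -1.825, -0.274]
wrist_force: [0.8, -0.1, 0.4]
width: -0.0
```

{"name": "move_arm", "arguments": {
  "deltas": [
    [[-0.07,0.018,0],[0,0,0.5],1],
    [[-0.145,0.037,0],[0,0,1],1],
    [[-0.145,0.037,0],[0,0,1],1],
    [[-0.145,0.037,0],[0,0,1],1]
  ]
}}

```text
time: 19.4
tool_pos: [0.5834, -0.098, 0.2355]
tcp_rot: [-2.479, -1.928, -0.001]
wrist_force: [-0.4, -0.5, -0.6]
width: -0.001
```

Run:
```python
from h import *
wings();cart()
print(status.read_state()['tcp_rot'])
for n in('side','scene'):
    p,X=cloud(n);S=st(X)
    m=(abs(S[...,2]-48)<9)&(S[...,0]<70)&(S[...,0]>-60)&(abs(S[...,1])<20)
    print('knob',m.sum(),np.percentile(S[m],[3,97],axis=0).round(1))
p=load('scene')[0];c=cv2.cvtColor(p[160:280,160:360],cv2.COLOR_RGB2BGR)
cv2.imwrite('pics/e.png',cv2.resize(c,None,fx=4,fy=4,interpolation=cv2.INTER_CUBIC))
```

```text
[-55.71587014   0.77821836 235.51294187] [-0.42797109 -0.52071394 -0.62926413]
side [(np.float64(0.6), 60), (np.float64(0.7), 53), (np.float64(1.4), 9), (np.float64(1.5), 118), (np.float64(1.6), 24)]
scene [(np.float64(0.5), 73), (np.float64(0.6), 60), (np.float64(1.4), 5), (np.float64(1.5), 20)]Traceback (most recent call last):
  File "<stdin>", line 2, in <module>
  File "h.py", line 29, in cart
    print('cart',m.sum(),np.percentile(S[m],[3,97],axis=0).round(1))
                         ~~~~~~~~~~~~~^^^^^^^^^^^^^^^^^^^^
    return _quantile_unchecked(
        a, q, axis, out, overwrite_input, method, keepdims, weights)
    return _ureduce(a,
                    func=_quantile_ureduce_func,
    ...<5 lines>...
                    overwrite_input=overwrite_input,
                    method=method)
    r = func(a, **kwargs)
    result = _quantile(arr,
                       quantiles=q,
    ...<2 lines>...
                       out=out,
                       weights=wgt)
    slices_having_nans = np.isnan(arr[-1, ...])
                                  ~~~^^^^^^^^^
IndexError: index -1 is out of bounds for axis 0 with size 0
```

{"name": "move_arm", "arguments": {
  "deltas": [
    [[0,0,0],[-0.2,0.3,0.2],1],
    [[0,0,0],[-0.33,0.71,0.2],1]
  ]
}}

```text
time: 19.75
tool_pos: [0.5499, -0.0284, 0.255]
tcp_rot: [-2.483, -1.922, 0.001]
wrist_force: [0.2, -0.2, -0.8]
width: 0.003
```

{"name": "move_arm", "arguments": {
  "deltas": [
    [[0,0,0],[-0.17,0.36,0],1],
    [[0,0,0],[-0.33,0.71,0],1],
    [[0,0,0],[-0.33,0.71,0],1],
    [[0,0,0],[-0.33,0.71,0],1]
  ]
}}

```text
time: 20.25
tool_pos: [0.5172, 0.0425, 0.2545]
tcp_rot: [-2.48, -1.926, 0.003]
wrist_force: [0.3, 0.3, -0.3]
width: 0.001
```

Run:
```python
from h import *
wings()
print(status.read_state()['tcp_rot'])
for n in('side','scene'):
    p,X=cloud(n);S=st(X)
    m=(abs(S[...,2]-48)<9)&(S[...,0]<70)&(S[...,0]>-60)&(abs(S[...,1])<20)
    if m.any(): print('knob',m.sum(),np.percentile(S[m],[3,97],axis=0).round(1))
p=load('scene')[0];c=cv2.cvtColor(p[160:280,160:360],cv2.COLOR_RGB2BGR)
cv2.imwrite('pics/e.png',cv2.resize(c,None,fx=4,fy=4,interpolation=cv2.INTER_CUBIC))
```

```text
[ 63.78210337  99.88729206 254.47749928] [ 0.29661592  0.25589716 -0.33713819]
side [(np.float64(0.6), 61), (np.float64(0.7), 54), (np.float64(1.4), 6), (np.float64(1.5), 120), (np.float64(1.6), 26)]
scene [(np.float64(0.5), 63), (np.float64(0.6), 68), (np.float64(1.5), 23)]
[-2.48165766e+00 -1.92526079e+00  1.92767936e-03]
knob 37 [[  8.5 -13.6  39.9]
 [ 21.9  -0.4  54.9]]
```

View pics/e.png

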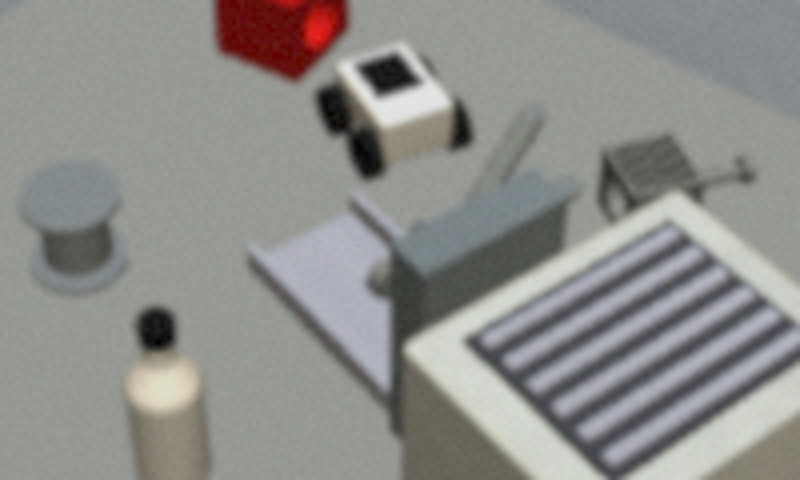

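Cartridge is home: knob rear at station x ≈ 9 (10 expected), bystanders unmoved, trailing wing visible at (510,150). Now I swing the arm back with the finger inside the V, pushing the trailing wing to −y.

{"name": "move_arm", "arguments": {
  "deltas": [
    [[0,0,0],[0,0,-0.5],1],
    [[0,0,0],[0,0,-1],1],
    [[0,0,0],[0,0,-1],1],
    [[0,0,0],[0,0,-1],1]
  ]
}}

```text
time: 20.85
tool_pos: [0.5188, 0.0426, 0.1573]
tcp_rot: [2.481, 1.926, 0.002]
wrist_force: [1.6, 0.7, 0.9]
width: -0.001
```

{"name": "move_arm", "arguments": {
  "deltas": [
    [[0,0,0],[0.1,-0.025,0],1],
    [[0,0,0],[0.155,-0.04,0],1],
    [[0,0,0],[0.2,-0.052,0.03],1],
    [[0,0,0],[0.24,-0.062,0.06],1],
    [[0,0,0],[0.28,-0.072,0.085],1],
    [[0,0,0],[0.31,-0.08,0.1],1]
  ]
}}

```text
time: 21.6
tool_pos: [0.5467, 0.0357, 0.1667]
tcp_rot: [-2.478, -1.925, 0.005]
wrist_force: [-9.3, 2.9, 9.3]
width: -0.003
```

{"name": "move_arm", "arguments": {
  "deltas": [
    [[0,0,0],[0.02,-0.005,0.06],1],
    [[0,0,0],[0.06,-0.015,0.08],1],
    [[0,0,0],[0.1,-0.026,0.1],1],
    [[0,0,0],[0.15,-0.039,0.12],1],
    [[0,0,0],[0.2,-0.052,0.135],1]
  ]
}}

```text
time: 22.22
tool_pos: [0.5686, 0.03, 0.1806]
tcp_rot: [-2.48, -1.928, 0.0]
wrist_force: [-4.9, 0.2, 4.0]
width: -0.0
```

{"name": "move_arm", "arguments": {
  "deltas": [
    [[0,0,0],[0.05,-0.013,0.01],1],
    [[0,0,0],[0.1,-0.026,0.02],1],
    [[0,0,0],[0.15,-0.039,0.025],1],
    [[0,0,0],[0.2,-0.052,0.025],1],
    [[0,0,0],[0.25,-0.064,0.025],1]
  ]
}}

```text
time: 22.85
tool_pos: [0.594, 0.0234, 0.1818]
tcp_rot: [2.481, 1.928, -0.0]
wrist_force: [-3.2, 0.7, 2.5]
width: -0.0
```

{"name": "move_arm", "arguments": {
  "deltas": [
    [[0,0,0],[0.05,-0.013,0],1],
    [[0,0,0],[0.1,-0.026,-0.01],1],
    [[0,0,0],[0.15,-0.039,-0.02],1],
    [[0,0,0],[0.2,-0.052,-0.03],1],
    [[0,0,0],[0.24,-0.062,-0.04],1]
  ]
}}

```text
time: 23.48
tool_pos: [0.6182, 0.0172, 0.178]
tcp_rot: [2.48, 1.927, 0.001]
wrist_force: [-2.1, 0.9, 3.7]
width: 0.002
```

{"name": "move_arm", "arguments": {
  "deltas": [
    [[0,0,0],[0.03,-0.008,-0.01],1],
    [[0,0,0],[0.06,-0.016,-0.02],1],
    [[0,0,0],[0.06,-0.016,-0.02],1]
  ]
}}

```text
time: 23.85
tool_pos: [0.6241, 0.0156, 0.1757]
tcp_rot: [2.48, 1.927, 0.001]
wrist_force: [-0.5, -0.4, 0.7]
width: 0.001
```

```bash
python3 -c "
from h import *
wings()"
```

```text
[ 64.41689779 -10.33848632 175.67372827] [-0.52789996 -0.40777782  0.74656402]
side [(np.float64(-0.5), 6), (np.float64(-0.4), 64), (np.float64(-0.3), 76), (np.float64(-0.2), 39), (np.float64(-0.1), 69), (np.float64(0.0), 48), (np.float64(0.4), 18), (np.float64(0.5), 76), (np.float64(0.6), 32)]
scene [(np.float64(-0.5), 57), (np.float64(-0.4), 52), (np.float64(-0.3), 50), (np.float64(-0.2), 42), (np.float64(-0.1), 23), (np.float64(0.0), 5), (np.float64(0.3), 11), (np.float64(0.4), 106), (np.float64(0.5), 23)]
```

{"name": "move_arm", "arguments": {
  "deltas": [
    [[0,0,0],[0.03,-0.008,-0.015],1],
    [[0,0,0],[0.06,-0.016,-0.03],1],
    [[0,0,0],[0.06,-0.016,-0.03],1]
  ]
}}

```text
time: 24.32
tool_pos: [0.63, 0.014, 0.1729]
tcp_rot: [2.481, 1.927, 0.001]
wrist_force: [-0.8, 0.1, 1.5]
width: -0.0
```

{"name": "move_arm", "arguments": {
  "deltas": [
    [[0,0,0],[0.029,-0.0075,-0.013],1],
    [[0,0,0],[0.029,-0.0075,-0.013],1]
  ]
}}

```text
time: 24.58
tool_pos: [0.6328, 0.0133, 0.1716]
tcp_rot: [2.481, 1.927, 0.0]
wrist_force: [-0.8, 0.8, 2.5]
width: -0.003
```

{"name": "move_arm", "arguments": {
  "deltas": [
    [[0,0,0],[0.029,-0.0075,-0.013],1],
    [[0,0,0],[0.029,-0.0075,-0.013],1]
  ]
}}

```text
time: 24.82
tool_pos: [0.6357, 0.0126, 0.1702]
tcp_rot: [2.481, 1.927, 0.0]
wrist_force: [-1.2, 0.7, 2.8]
width: -0.003
```

{"name": "move_arm", "arguments": {
  "deltas": [
    [[0,0,0],[0.029,-0.0075,-0.01],1],
    [[0,0,0],[0.029,-0.0075,-0.01],1]
  ]
}}

```text
time: 25.08
tool_pos: [0.6371, 0.0122, 0.1695]
tcp_rot: [-2.479, -1.926, 0.003]
wrist_force: [-7.1, 0.7, 7.5]
width: -0.001
```

{"name": "move_arm", "arguments": {
  "deltas": [
    [[0,0,0],[0.029,-0.0075,-0.01],1],
    [[0,0,0],[0.029,-0.0075,-0.01],1]
  ]
}}

```text
time: 25.32
tool_pos: [0.6379, 0.012, 0.1692]
tcp_rot: [-2.476, -1.924, 0.008]
wrist_force: [-14.3, 2.0, 13.5]
width: 0.006
```

```bash
python3 -c "
from h import *
wings()"
```

```text
[ 64.36415967 -24.64369089 169.15471839] [-14.27981926   1.9953405   13.54546245]
side [(np.float64(-0.6), 56), (np.float64(-0.5), 74), (np.float64(-0.4), 35), (np.float64(-0.3), 64), (np.float64(-0.2), 66), (np.float64(-0.1), 11), (np.float64(0.3), 67), (np.float64(0.4), 55)]
scene [(np.float64(-0.7), 34), (np.float64(-0.6), 66), (np.float64(-0.5), 45), (np.float64(-0.4), 53), (np.float64(-0.3), 27), (np.float64(-0.2), 15), (np.float64(0.1), 7), (np.float64(0.2), 93), (np.float64(0.3), 36)]
```

It came up tight again at θ ≈ +0.12, where the stop was felt before. One more firm step, then withdraw.

{"name": "move_arm", "arguments": {
  "deltas": [
    [[0,0,0],[0.025,-0.0065,-0.005],1],
    [[0,0,0],[0.025,-0.0065,-0.005],1]
  ]
}}

```text
time: 25.68
tool_pos: [0.6384, 0.0119, 0.1689]
tcp_rot: [-2.473, -1.922, 0.013]
wrist_force: [-20.3, 3.9, 17.8]
width: 0.003
```

{"name": "move_arm", "arguments": {
  "deltas": [
    [[0,0,0],[-0.1,0.026,0.02],1],
    [[0,0,0],[-0.2,0.052,0.1],1],
    [[0,0,0],[-0.2,0.052,0.5],1],
    [[0,0,0],[-0.2,0.052,1],1],
    [[0,0,0],[-0.2,0.052,1],1]
  ]
}}

```text
time: 26.3
tool_pos: [0.6269, 0.0156, 0.2739]
tcp_rot: [2.475, 1.923, 0.013]
wrist_force: [0.2, 0.9, 0.1]
width: -0.002
```

{"name": "move_arm", "arguments": {
  "deltas": [
    [[0,0,0],[-0.3,-0.3,0.1],1],
    [[0,0,0],[-0.6,-0.7,0.2],1],
    [[0,0,0],[-0.6,-0.7,0.2],1],
    [[0,0,0],[-0.6,-0.7,0.2],1]
  ]
}}

```text
time: 26.8
tool_pos: [0.5636, -0.0542, 0.287]
tcp_rot: [-2.481, -1.926, -0.0]
wrist_force: [-0.1, 0.3, 0.3]
width: 0.002
```

Run:
```python
from h import *
wings()
for n in('side','scene'):
    p,X=cloud(n);S=st(X)
    m=(abs(S[...,2]-48)<9)&(S[...,0]<70)&(S[...,0]>-60)&(abs(S[...,1])<20)
    if m.any(): print('knob',m.sum(),np.percentile(S[m],[3,97],axis=0).round(1))
    for nm,q in dict(scene=dict(reel=(178,208),bot=(199,243),rover=(258,182)),side=dict(reel=(230,161),bot=(180,172),rover=(304,190)))[n].items(): print(nm,X[q[1],q[0]].round(3))
c=cv2.cvtColor(np.hstack([load('scene')[0][150:290,150:350],load('side')[0][140:280,150:350]]),cv2.COLOR_RGB2BGR)
cv2.imwrite('pics/f.png',cv2.resize(c,None,fx=2,fy=2,interpolation=cv2.INTER_CUBIC))
```

```text
[-18.26303471  30.80928233 286.96947484] [-0.11899218  0.28090252  0.33247649]
side [(np.float64(-0.6), 40), (np.float64(-0.5), 92), (np.float64(-0.4), 7), (np.float64(0.3), 60), (np.float64(0.4), 64), (np.float64(0.5), 6)]
scene [(np.float64(-0.7), 29), (np.float64(-0.6), 66), (np.float64(-0.5), 19), (np.float64(0.2), 81), (np.float64(0.3), 51)]
reel [ 0.679 -0.221  0.057]
bot [ 0.762 -0.047  0.125]
rover [ 0.46  -0.13   0.049]
knob 36 [[  8.9 -14.1  39.7]
 [ 22.4  -0.7  55.2]]
reel [ 0.682 -0.216  0.062]
bot [ 0.774 -0.049  0.129]
rover [ 0.467 -0.132  0.049]
```

View pics/f.png

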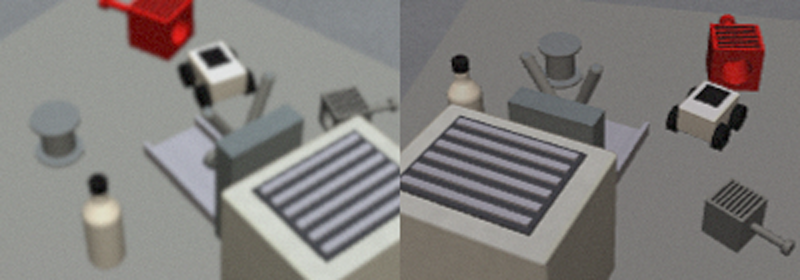

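The wings stand in an upright V again (left panel (250,105), right panel (560,80)), θ ≈ +0.12. The knob's rear is at x ≈ 9 and the bystanders haven't moved.

```bash
python3 -c "
from h import *
print(order.finish_job())"
```

```text
the job is handed in; nothing more can be done
None
```

The filter cartridge is home on the spigot and the keeper arm is back down behind it and tight. I handed the job in at about 27 s on the robot's clock, and the hand-in reports no verdict.

- **Thread:** pushing the wings towards −y came up hard at about +0.12 rad (about 33 N), so I backed off. The nut loosened the other way.
- **Loosening:** I swung the arm to about −1.1 rad, read off the wings in the camera depth.
- **Cartridge:** I pushed it by its knob until it stopped, at about 18 N. The tool was tilted back so the wrist camera would clear the gantry.
- **Tightening:** I swung the arm back and did the nut up until the force rose to about 27 N, at the same angle as the first stop.

Last checks:
- **Keeper:** about +0.12 rad, the mean of two camera views. The views differ by about 0.1 rad because each sees a different side of the wings.
- **Cartridge:** knob rear face at station x ≈ 9 mm, against 10 mm for home, within the 2 mm calibration. I inferred the front face from the knob, since it is hidden inside the gantry.
- **Bystanders:** the reel, bottle and rover are within about 3 mm of their starting positions.
- **Robot:** clear of everything, with wrist force near zero.

No check failed. Peak force on the nut was about 33 N, against the 60 N limit.

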